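Push a carved block through the drying box flap

ROBOT

A 6-joint arm with a two-finger parallel gripper is mounted at the origin on the work surface. World frame = base frame: x ahead of the robot, y to its left, z up, the work surface at z = 0. Lengths are in m, angles in rad, forces in N, time in s.
With the tool pointing down it reaches from about 0.3 to 0.775 m from the base axis. Payload 14.6 kg.
Tool frame: the origin (TCP) lies on the centre line of the jaws, within the pads' length; the fingertips stand 19 mm ahead of it and the grasp point (between the pads) is the TCP; y points along the fingers, x is the direction in which the jaws open and shut, and the axes are right-handed (so a half turn about y gives the same grasp; the last joint's range is limited). The gripper opens to 94 mm and grips with 3 to 60 N. Pads are 16 mm wide; open, the fingers measure 119 mm over their backs; the gripper's body (75 mm by 177 mm) begins 78 mm behind the grasp point.
Start: joints at [1.22, 0.3, 1.521, -0, 1.321, -0.067], TCP at [0.154, 0.528, 0.224] pointing down, gripper open.
Joint ranges: [-3.03, 3.03], [-0.79, 2.21], [0.23, 2.52], [-1.04, 4.18], [0, 3.07], [-2.55, 2.55]. Speed limits (rad/s): [2.22, 2.22, 2.57, 3.14, 3.14, 3.14].

INTERFACE

Orientations are given as [roll, pitch, yaw] about the fixed x, y, z axes, in that order (R = Rz(yaw) Ry(pitch) Rx(roll)).
In Python, from station import ctrl, optics gives the robot as it stands.
- The arm moves only by the tool jog_arm, never from a script. Its argument "targets" is a list of rows, each a list of 3 entries, a list of its own where there are three numbers: the finger opening in cm, from 0 to 9.4, then the shift along the tool's x, y, z in cm, then the turn about the tool's y in rad. A call has 1 to 10 rows; each row is the pose to reach, as a shift and turn from the pose commanded when the call began, along the tool's axes at that moment; what a row does not reach only later rows make up. A row lasts 1/10 s, in which the tool goes at most 50 mm and 8.59 degrees, less where a joint would pass 70% of its speed; a pose out of reach is approached as far as the arm can. A call with a gripper value outside its range is refused whole. The fingers move at their own pace and stop on an object; "grip_force" is the grip in N (left out, the last holds). Time passes only in rows, so rows that repeat a pose let the fingers close. It gives the time, the measured TCP pose, the force and the opening at its end, in the units of the state.
- ctrl.get_obs(): the state, without advancing time (a new reading comes with each control period).
- optics.camera(name): name is "scene" or "side" or "wrist"; returns a dict with "img" (400x640x3 uint8, red, green, blue), "range_z" (400x640 float32, m along the optical axis (not along the pixel's ray), 0 where there is no reading), "camera_matrix" (3x3 intrinsics, pixels), "world_to_cam" (4x4, takes a point from world to camera coordinates); the wrist camera has in their place "mount" (4x4, takes a point from camera to tool coordinates, whose origin is the TCP and whose axes are the tool frame's). Camera axes: x right, y up, looking along -z (the intrinsics and any distortion apply to the point x, -y, -z); pixel columns grow to the right and rows downward; lengths in m; the calibration is good to about 2 mm. A picture is of the moment at which its call begins: read the wrist's pose just before it.
- ctrl.hand_in(): hands the job in, once; it reports no verdict.
The state is a dict: "time_s": time; "qpos": joint angles; "joint_vel": joint speeds; "tau": joint torques, N m; "ee_pos": TCP position; "eef_rot": TCP orientation; "force": force on the tool from outside, world axes, zero at the start; "moment": the same for the moment, N m; "grip_width": finger opening in m.
Only numpy, scipy, OpenCV 4.12 (cv2) and the standard library are available. Lean on these libraries where they do the work, as an engineer would, in place of code of your own. Each camera call takes 0.05 s, during which the arm holds its last target. There are 200 camera calls.

TASK

Push the damp carved oak block steadily along the loading tray with the fingertips, through the blue gravity flap, until it drops over the lip and lies flat on the sunken floor of the drying box; then draw the fingers back out so that the flap swings fully shut behind it. Do not pick the block up or knock it in with a blow, and leave the jar, pot and bottle where they stand.

Things in the scene. Friction and masses are not known exactly. Their poses are not given: they have to be found in the camera images.
- drybox: Plywood drying box and loading tray, fixed. Origin on the bench top, lane centre, below the flap hinge. x runs along the lane from tray (-190 mm) into box, y across, z up. White tray floor 18 mm above bench ends in a lip at x 4; box floor, x 4 to 160 (end wall), 4 mm above bench. Lane 112 mm wide; tray rails and box walls 10 mm thick, in line; rail tops 34, box top 90 mm above bench. Tray open above.
- header (a point): Middle of the underside of the dark wooden bar over the flap, 83 mm above the bench; bar 8 mm thick along the lane, 7 mm high, clear 3 mm roof behind it. Axes as the box's. Upright fingers are stopped by bar and hinge: to follow the block some 10 to 20 mm past the flap, under the bar, the fingers must lean, tips forward into the box, by about 30 to 45 degrees.
- flap (a joint): Blue top-hinged flap with a brass stripe. Hinge along box y at x 0, 78 mm above the bench; 106 mm wide, 4 mm thick, lower edge 30 mm above the bench. 0 rad: hangs shut on a stop; grows to 1.4 as its edge swings into the box. 100 g, no spring or catch: opens with about 1 N, falls shut by its weight, rides over the block on its way (about 0.7 rad) or fingers. Clears a block on the box floor.
- block: Loose carved oak block, 76 x 76 mm, 24 mm thick, 70 to 140 g, dark with paler rosette and border on top. Origin at the centre of its underside, axes along its edges, z up. It lies flat on the tray floor in front of the flap (underside 18 mm, top 42 mm above the bench), may be slightly turned. Once its rear edge is past the lip it drops 14 mm to the box floor.
- jar: Amber glass jar, white lid, radius 34 mm, 85 mm tall, loose on the bench beside the drying box; origin at the centre of its underside. A bystander.
- pot: Open steel pot, radius 36 mm, 95 mm tall, loose on the bench beside the drying box; origin at the centre of its underside. A bystander.
- bottle: Terracotta-coloured bottle, white cap and paper label, radius 29 mm, 135 mm tall, loose on the bench beside the drying box; origin at the centre of its underside. A bystander.
Mind the look-alikes: they are no part of the job. What is meant by the block is not turquoise, and is the smaller of those in its own colour.

How it is judged:
On the way, in this order (a step that is already met when the one before it is completed fails the run):
1. the block's leading part is in the mouth of the box, with the flap pushed open (value of joint flap above 0.4 rad and x of block in the frame of drybox between -0.035 and 0.025 m), for 0.05 s.
2. the whole block is past the flap and down on the box floor (x of block in the frame of drybox above 0.04 m and z of block in the frame of drybox below 0.008 m), for 0.1 s.
At the end, for the whole second after the job is handed in: The whole block lies flat and at rest on the sunken floor inside the box (its centre at least 40 mm beyond the flap's plane), and the flap hangs shut behind it (within 0.05 rad) (all of step 2 and x of block in the frame of drybox below 0.13 m and y of block in the frame of drybox between -0.03 and 0.03 m and angle between block's own z axis and vertical below 0.08 rad and linear speed of block below 0.01 m/s and value of joint flap below 0.05 rad); the robot touches nothing.
It fails at once if the block is lifted (12 mm or more above the tray floor) (z of block in the frame of drybox above 0.03 m).
It fails at once if the block is knocked along (faster than 0.5 m/s) (linear speed of block above 0.5 m/s).
It fails at once if the jar, pot or bottle is moved by more than 20 mm or tipped (distance of any of jar, pot, bottle from where it was at the start of the episode above 0.02 m or angle between any of jar, pot, bottle's own z axis and vertical above 0.3 rad).
It also fails if it takes over 38 s, if anything falls off the work surface, if the arm or the gripper's body presses on something with over 40 N, if the wrist force passes 120 N, or if a joint passes its speed limit or range.

## Working session

There is one attempt and no reset: what is moved stays moved. The work goes in short steps, Python scripts to look and compute and a tool call to move; the robot and the scene stay as the last step left them, time stands still between calls to the robot, and variables do not carry over. Pictures are saved under pics/ and viewed, about 8 in all and at most 12, crops included, and the job is handed in when it is done.

Besides the shell and the picture viewer there is one more tool, called by a JSON object that holds its "api" and its "payload". jog_arm: Moves the arm, as the interface text tells. Its arguments: {"type":"object","properties":{"targets":{"type":"array","items":{"type":"array"}},"grip_force":{"type":"number"}},"required":["targets"]}

```bash
mkdir -p pics
python3 - <<'E'
from station import ctrl, optics
import cv2, numpy as np
print(ctrl.get_obs())
for n in ("scene","side"):
    c=optics.camera(n); cv2.imwrite(f"pics/{n}0.png",c["img"][...,::-1]); np.savez(f"pics/{n}0.npz",**c)
    print(n,{k:v for k,v in c.items() if k not in("img","range_z")})
E
```

```text
{'time_s': 0.0, 'qpos': array([ 1.22042131e+00,  3.00470074e-01,  1.52157870e+00, -1.82793327e-05,
        1.32068702e+00, -6.65574175e-02]), 'joint_vel': array([-1.15805894e-03,  4.21041721e-05, -8.29230965e-04,  2.38374510e-04,
        6.42641870e-04, -3.67554778e-04]), 'tau': array([ 1.56053084e-03, -5.31818104e+01, -3.52732229e+01,  7.08701368e-02,
        2.45766516e-02, -1.33669610e-04]), 'ee_pos': array([0.1539154 , 0.52777751, 0.22388789]), 'eef_rot': array([-1.57073796e+00,  1.14178733e-03,  1.28698329e+00]), 'force': array([-0.53441422,  0.8225954 ,  0.73988969]), 'moment': array([0.00805684, 0.00716869, 0.04847112]), 'grip_width': 0.09391359571804346}
scene {'camera_matrix': array([[369.64559169,   0.        , 320.94117391],
       [  0.        , 369.64559169, 208.59272009],
       [  0.        ,   0.        ,   1.        ]]), 'world_to_cam': array([[-1.30246218e-01,  9.91462749e-01, -6.12696415e-03,
         1.91859039e-04],
       [-8.09048123e-01, -1.02706623e-01,  5.78698958e-01,
         3.94116565e-01],
       [ 5.73129180e-01,  8.03303597e-02,  8.15518225e-01,
        -1.29859148e+00],
       [ 0.00000000e+00,  0.00000000e+00,  0.00000000e+00,
         1.00000000e+00]])}
side {'camera_matrix': array([[401.92984945,   0.        , 321.10123916],
       [  0.        , 401.92984945, 202.75580716],
       [  0.        ,   0.        ,   1.        ]]), 'world_to_cam': array([[ 0.84569545, -0.53325884,  0.02083789, -0.44768464],
       [ 0.35489114,  0.59112547,  0.7243086 , -0.30317254],
       [-0.39856178, -0.6051493 ,  0.68916096, -0.80803204],
       [ 0.        ,  0.        ,  0.        ,  1.        ]])}
```

View pics/scene0.png

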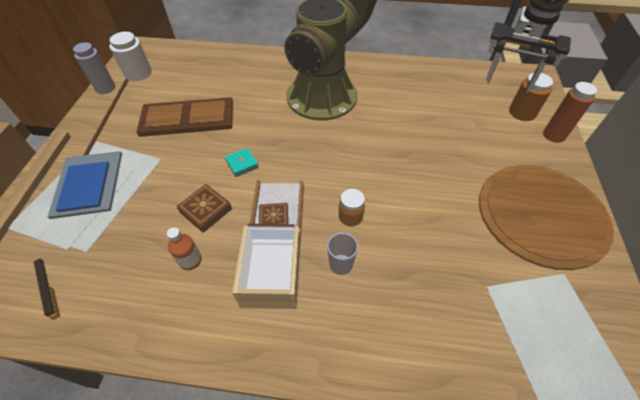

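View pics/side0.png

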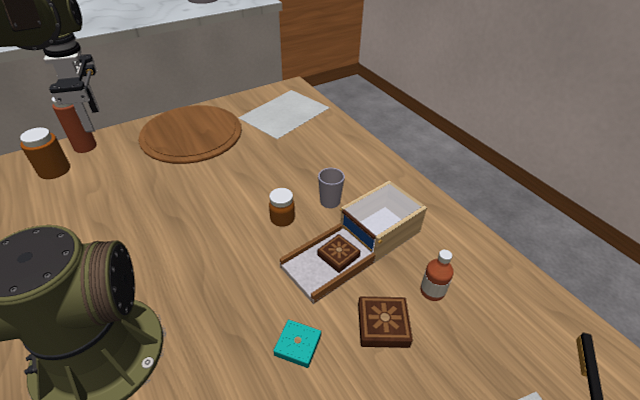

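The scene view shows the tray at about (280,200) and the box at (268,262), with the lane running away from the robot. The small brown block sits at (273,214) in front of the flap. The jar (351,205), pot (342,253) and bottle (184,248) stand nearby. The larger brown block (204,206) and the turquoise one (241,161) are look-alikes. The side view agrees: block (338,252), flap (358,228).

```bash
cat > h.py <<'E'
import numpy as np, cv2
def cloud(c):
    K=c["camera_matrix"]; W=np.linalg.inv(c["world_to_cam"]); d=c["range_z"].astype(float)
    v,u=np.mgrid[:d.shape[0],:d.shape[1]]
    P=np.stack([(u-K[0,2])/K[0,0]*d,-(v-K[1,2])/K[1,1]*d,-d],-1)
    P=P@W[:3,:3].T+W[:3,3]; P[d<=0]=np.nan
    return P
E
python3 - <<'E'
from h import *
for n in("scene","side"):
    c=np.load(f"pics/{n}0.npz"); P=cloud(c); im=c["img"].astype(int)
    hsv=cv2.cvtColor(c["img"],cv2.COLOR_RGB2HSV).astype(int)
    roi=(slice(170,310),slice(225,315)) if n=="scene" else (slice(175,300),slice(275,430))
    Q=P[roi].reshape(-1,3); h=hsv[roi].reshape(-1,3)
    vis=np.zeros(1)
    def rect(m,t):
        q=Q[m].astype(np.float32); 
        if len(q)<10: print(n,t,len(q));return
        (cx,cy),s,a=cv2.minAreaRect(q[:,:2].copy()); print(n,t,len(q),'c',round(cx,4),round(cy,4),'size',np.round(s,4),'ang',round(a,1),'z',np.round(np.percentile(q[:,2],[5,50,95]),4))
    z=Q[:,2]
    rect((z>.08)&(z<.097),'boxtop')
    rect((z>.029)&(z<.037)&(h[:,0]<22)&(h[:,1]>70),'rails')
    rect((z>.012)&(z<.024)&(h[:,1]<60),'trayfloor')
    rect((z>.037)&(z<.047)&(h[:,1]>60)&(h[:,0]<25),'block')
    rect((h[:,0]>95)&(h[:,0]<125)&(h[:,1]>120)&(z>.02),'flap')
    big=np.hstack([cv2.resize(c["img"][roi],None,fx=5,fy=4.2,interpolation=cv2.INTER_CUBIC)])
    cv2.imwrite(f"pics/{n}crop.png",big[...,::-1])
E
```

```text
scene boxtop 4180 c 0.6882 -0.034 size [0.1775 0.1392] ang 6.1 z [0.0874 0.0899 0.092 ]
scene rails 442 c 0.6021 -0.0802 size [0.3596 0.207 ] ang 6.5 z [0.0298 0.0335 0.0363]
scene trayfloor 1066 c 0.4716 -0.1022 size [0.1789 0.2029] ang 4.5 z [0.0154 0.0179 0.0203]
scene block 672 c 0.6119 -0.0411 size [0.3314 0.1309] ang 6.4 z [0.0393 0.0421 0.0451]
scene flap 0
side boxtop 3247 c 0.6574 0.0086 size [0.228  0.4388] ang 26.3 z [0.0845 0.0909 0.0933]
side rails 1039 c 0.5626 -0.0303 size [0.3353 0.3681] ang 39.3 z [0.0299 0.034  0.0364]
side trayfloor 1922 c 0.5342 -0.0546 size [0.2432 0.3999] ang 0.0 z [0.0163 0.0189 0.0214]
side block 1008 c 0.5867 -0.0331 size [0.2832 0.3994] ang 30.5 z [0.0381 0.0427 0.0456]
side flap 284 c 0.607 -0.0416 size [0.0047 0.1066] ang 6.7 z [0.0437 0.0587 0.0731]
```

View pics/sidecrop.png

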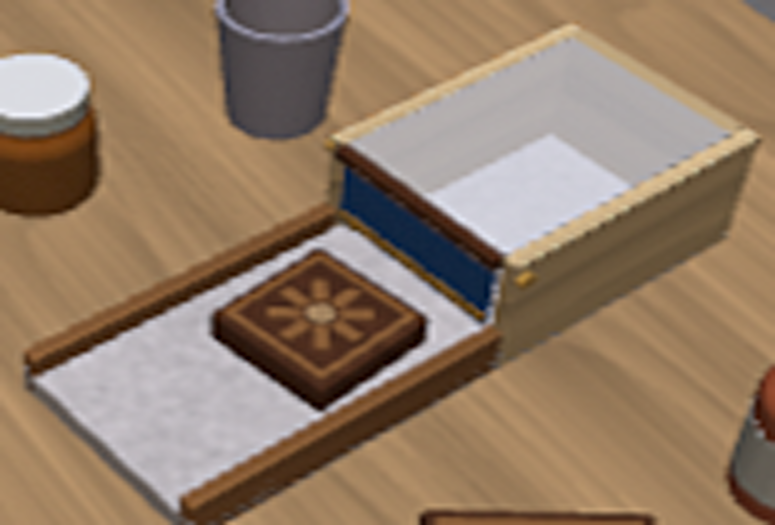

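The side crop shows the block flat on the tray a little short of the shut flap, slightly turned, with its rear edge facing the robot. The box pose comes out near (0.606,-0.043) with a yaw of about 6°. Next I'll measure in that frame.

```bash
cat >> h.py <<'E'
O=np.array([.606,-.0425]); A=np.radians(6.3)
def R2(a): return np.array([[np.cos(a),-np.sin(a)],[np.sin(a),np.cos(a)]])
def loc(P,O=O,A=A):
    Q=P.copy(); Q[...,:2]=(P[...,:2]-O)@R2(A); return Q
E
python3 - <<'E'
from h import *
for n in("scene","side"):
    c=np.load(f"pics/{n}0.npz"); P=cloud(c); L=loc(P); x,y,z=np.moveaxis(L,-1,0)
    hsv=cv2.cvtColor(c["img"],cv2.COLOR_RGB2HSV).astype(int); H,S,V=np.moveaxis(hsv,-1,0)
    def p(t,m,ax=None):
        q=L[m]
        s=''
        if ax is not None and len(q)>5: s='slope deg %.2f'%np.degrees(np.polyfit(q[:,ax],q[:,1-ax],1)[0]*1)
        print(n,t,len(q),'lo/med/hi',np.round(np.percentile(q,[2,50,98],axis=0)*1000,1).tolist() if len(q) else '',s) if True else 0
    def slope(t,m,ax):
        q=L[m]; k=np.polyfit(q[:,ax],q[:,1-ax],1) if len(q)>8 else [np.nan]*2
        print(n,t,len(q),'angle',round(np.degrees(np.arctan(k[0])),2),'offset mm',round(k[1]*1000,1))
    slope('railL',(abs(z-.034)<.003)&(x>-.18)&(x<-.02)&(abs(y-.061)<.012),0)
    slope('railR',(abs(z-.034)<.003)&(x>-.18)&(x<-.02)&(abs(y+.061)<.012),0)
    slope('flap',(H>95)&(H<125)&(S>120)&(abs(x)<.03)&(abs(y)<.07)&(z>.02),1)
    p('tray',(abs(z-.018)<.003)&(S<60)&(x>-.22)&(x<0)&(abs(y)<.07))
    m=(abs(z-.042)<.004)&(x>-.16)&(x<-.004)&(abs(y)<.053)
    q=loc(P)[m]; print('block rect',len(q),cv2.minAreaRect(q[:,:2].astype(np.float32)*1000),np.median(q[:,2]))
    for t,h,l in(('jar',.085,[-.1,.12]),('pot',.095,[.05,.14]),('bottle',.135,[0,-.15])):
        m=(abs(z-h)<.008)&(abs(x)<.2)&(abs(y)>.075)&(abs(y)<.25)&(np.sign(y)==np.sign(l[1]))
        p(t,m)
E
```

```text
scene railL 157 angle 0.36 offset mm 61.7
scene railR 156 angle 0.17 offset mm -60.3
scene flap 0 angle nan offset mm nan
scene tray 1009 lo/med/hi [[-188.4, -55.6, 15.3], [-143.2, 7.7, 17.9], [-56.9, 53.0, 20.5]] 
block rect 601 ((-68.99297332763672, -6.490478515625), (69.07162475585938, 76.9108657836914), 2.9748120307922363) 0.04204940848286365
scene jar 592 lo/med/hi [[-114.2, 141.0, 77.7], [-72.2, 190.0, 84.8], [88.8, 223.0, 92.6]] 
scene pot 256 lo/med/hi [[-104.3, 136.5, 87.1], [45.3, 175.1, 93.4], [89.6, 216.2, 96.7]] 
scene bottle 117 lo/med/hi [[39.9, -218.1, 127.7], [52.0, -205.8, 134.6], [63.2, -194.9, 137.0]] 
side railL 222 angle 0.16 offset mm 60.5
side railR 271 angle 0.1 offset mm -61.4
side flap 284 angle -0.05 offset mm 1.1
side tray 1616 lo/med/hi [[-186.6, -46.7, 16.0], [-134.5, 3.4, 18.8], [-2.9, 56.0, 20.8]] 
block rect 783 ((-63.44826126098633, -6.83642578125), (77.39146423339844, 76.6875228881836), 5.996481895446777) 0.04291650907600719
side jar 539 lo/med/hi [[-115.7, 136.5, 77.5], [-74.6, 187.8, 85.6], [87.9, 222.1, 92.0]] 
side pot 230 lo/med/hi [[-110.5, 135.3, 87.1], [45.6, 180.0, 92.8], [89.7, 213.1, 98.5]] 
side bottle 135 lo/med/hi [[39.3, -219.9, 127.6], [49.0, -208.8, 135.4], [63.1, -195.7, 137.8]]
```

{"api": "jog_arm", "payload": {"targets": [[2, [-48, 0, -45], -0.4], [2, [-48, 0, -45], -0.4], [2, [-48, 0, -45], -0.4], [2, [-48, 0, -45], -0.4], [2, [-48, 0, -45], -0.4], [2, [-48, 0, -45], -0.4], [2, [-48, 0, -45], -0.4], [2, [-48, 0, -45], -0.4], [2, [-48, 0, -45], -0.4], [2, [-48, 0, -45], -0.4]]}}

```text
time_s: 1.1
ee_pos: [0.3794, 0.0823, 0.2246]
eef_rot: [-1.571, -0.0, 1.687]
force: [1.0, 0.2, 0.2]
grip_width: 0.0207
```

{"api": "jog_arm", "payload": {"targets": [[2, [-13, 0, -60], 0], [2, [-13, 0, -60], 0], [2, [-13, 0, -60], 0], [2, [-13, 0, -60], 0], [2, [-13, 0, -60], 0], [2, [-13, 0, -60], 0], [2, [-13, 0, -60], 0], [2, [-13, 0, -60], 0], [2, [-13, 0, -60], 0], [2, [-13, 0, -60], 0]]}}

```text
time_s: 2.1
ee_pos: [0.8126, 0.042, 0.2243]
eef_rot: [-1.575, 0.0, 1.687]
force: [-0.6, -0.2, 1.3]
grip_width: 0.0198
```

{"api": "jog_arm", "payload": {"targets": [[2, [0, 0, -20], 0], [2, [0, 0, -20], 0], [2, [0, 0, -20], 0], [2, [0, 0, -20], 0]]}}

```text
time_s: 2.5
ee_pos: [0.8417, 0.0523, 0.1962]
eef_rot: [-1.614, 0.003, 1.687]
force: [0.2, -0.2, 0.0]
grip_width: 0.02
```

{"api": "jog_arm", "payload": {"targets": [[2, [0, -10, -30], 0], [2, [0, -10, -30], 0], [2, [0, -10, -30], 0], [2, [0, -10, -30], 0], [2, [0, -10, -30], 0]]}}

```text
time_s: 3.0
ee_pos: [0.8446, 0.0607, 0.2122]
eef_rot: [-1.645, 0.004, 1.687]
force: [0.5, 0.7, -0.7]
grip_width: 0.0197
```

{"api": "jog_arm", "payload": {"targets": [[2, [0, 0, 8], 0], [2, [0, 0, 8], 0], [2, [0, 0, 8], 0]]}}

```text
time_s: 3.3
ee_pos: [0.7735, 0.052, 0.2063]
eef_rot: [-1.644, 0.004, 1.687]
force: [2.3, -1.3, 1.0]
grip_width: 0.02
```

{"api": "jog_arm", "payload": {"targets": [[2, [0, 0, -60], 0], [2, [0, 0, -60], 0], [2, [0, 0, -60], 0], [2, [0, 0, -60], 0]]}}

```text
time_s: 3.7
ee_pos: [0.8537, 0.0641, 0.1885]
eef_rot: [-1.658, 0.003, 1.687]
force: [1.5, -0.4, -2.8]
grip_width: 0.02
```

Run:
```python
from station import ctrl
o=ctrl.get_obs(); print(o['time_s'],o['qpos'].round(3),o['ee_pos'],o['eef_rot'])
```

```text
3.7 [ 0.031  1.143  0.243  0.004  1.668 -1.655] [0.85370984 0.06414525 0.18851462] [-1.65804645  0.00347869  1.68668599]
```

{"api": "jog_arm", "payload": {"targets": [[2, [0, -15, -60], 0], [2, [0, -15, -60], 0], [2, [0, -15, -60], 0], [2, [0, -15, -60], 0], [2, [0, -15, -60], 0], [2, [0, -15, -60], 0], [2, [0, -15, -60], 0], [2, [0, -15, -60], 0], [2, [0, -15, -60], 0], [2, [0, -15, -60], 0]]}}

```text
time_s: 4.7
ee_pos: [0.8573, 0.0754, 0.2228]
eef_rot: [-1.71, 0.006, 1.687]
force: [-0.7, 0.9, -0.2]
grip_width: 0.0197
```

Run:
```python
from station import ctrl
o=ctrl.get_obs(); print(o['time_s'],o['qpos'].round(3),o['ee_pos'],o['eef_rot'])
```

```text
4.7 [ 0.044  1.108  0.235  0.004  1.659 -1.642] [0.85725041 0.07540133 0.22282055] [-1.71034243  0.00600261  1.68663074]
```

{"api": "jog_arm", "payload": {"targets": [[2, [0, 0, -90], 0], [2, [0, 0, -90], 0], [2, [0, 0, -90], 0]]}}

```text
time_s: 5.0
ee_pos: [0.8706, 0.0803, 0.2051]
eef_rot: [-1.744, 0.007, 1.687]
force: [-0.3, 0.0, -0.8]
grip_width: 0.0199
```

{"api": "jog_arm", "payload": {"targets": [[2, [0, -90, -90], 0], [2, [0, -90, -90], 0], [2, [0, -90, -90], 0]]}}

```text
time_s: 5.3
ee_pos: [0.8501, 0.0809, 0.2893]
eef_rot: [-1.773, 0.007, 1.686]
force: [0.3, -0.3, 0.2]
grip_width: 0.02
```

{"api": "jog_arm", "payload": {"targets": [[2, [0, 0, -90], 0], [2, [0, 0, -90], 0], [2, [0, 0, -90], 0]]}}

```text
time_s: 5.6
ee_pos: [0.8658, 0.0851, 0.2691]
eef_rot: [-1.805, 0.008, 1.686]
force: [0.9, 0.6, 0.1]
grip_width: 0.0201
```

{"api": "jog_arm", "payload": {"targets": [[2, [0, 0, -90], 0], [2, [0, 0, -90], 0], [2, [0, 0, -90], 0]]}}

```text
time_s: 5.9
ee_pos: [0.8784, 0.0887, 0.2587]
eef_rot: [-1.84, 0.008, 1.686]
force: [0.1, 0.1, 0.1]
grip_width: 0.0201
```

{"api": "jog_arm", "payload": {"targets": [[2, [0, -30, -90], 0], [2, [0, -30, -90], 0], [2, [0, -30, -90], 0]]}}

```text
time_s: 6.2
ee_pos: [0.8745, 0.0904, 0.2968]
eef_rot: [-1.878, 0.009, 1.686]
force: [0.4, 0.2, 0.3]
grip_width: 0.02
```

{"api": "jog_arm", "payload": {"targets": [[2, [0, 0, -90], 0], [2, [0, 0, -90], 0]]}}

```text
time_s: 6.4
ee_pos: [0.8848, 0.0926, 0.2938]
eef_rot: [-1.913, 0.009, 1.686]
force: [-0.0, -0.1, -0.0]
grip_width: 0.02
```

{"api": "jog_arm", "payload": {"targets": [[2, [0, 0, -90], 0], [2, [0, 0, -90], 0]]}}

```text
time_s: 6.6
ee_pos: [0.8935, 0.0945, 0.2928]
eef_rot: [-1.944, 0.01, 1.686]
force: [0.7, 0.2, 0.8]
grip_width: 0.0203
```

{"api": "jog_arm", "payload": {"targets": [[2, [0, -20, -90], 0], [2, [0, -20, -90], 0]]}}

```text
time_s: 6.8
ee_pos: [0.8937, 0.0957, 0.3159]
eef_rot: [-1.979, 0.01, 1.686]
force: [-0.4, -0.6, -0.0]
grip_width: 0.0197
```

{"api": "jog_arm", "payload": {"targets": [[2, [0, 0, -90], 0], [2, [0, 0, -90], 0]]}}

```text
time_s: 7.0
ee_pos: [0.9011, 0.0974, 0.321]
eef_rot: [-2.014, 0.01, 1.686]
force: [0.3, -0.1, 0.3]
grip_width: 0.02
```

{"api": "jog_arm", "payload": {"targets": [[2, [0, 0, -90], 0], [2, [0, 0, -90], 0]]}}

```text
time_s: 7.2
ee_pos: [0.9071, 0.0988, 0.3274]
eef_rot: [-2.047, 0.01, 1.685]
force: [-0.1, -0.8, -0.4]
grip_width: 0.0201
```

{"api": "jog_arm", "payload": {"targets": [[2, [0, 0, -90], 0], [2, [0, 0, -90], 0]]}}

```text
time_s: 7.4
ee_pos: [0.9119, 0.1002, 0.3379]
eef_rot: [-2.081, 0.011, 1.685]
force: [-0.5, -0.1, 0.3]
grip_width: 0.0202
```

{"api": "jog_arm", "payload": {"targets": [[2, [0, 0, -90], 0], [2, [0, 0, -90], 0]]}}

```text
time_s: 7.6
ee_pos: [0.9156, 0.1013, 0.3506]
eef_rot: [-2.115, 0.011, 1.685]
force: [-0.9, 0.1, 0.5]
grip_width: 0.0199
```

{"api": "jog_arm", "payload": {"targets": [[2, [0, 0, -90], 0], [2, [0, 0, -90], 0]]}}

```text
time_s: 7.8
ee_pos: [0.9183, 0.1022, 0.365]
eef_rot: [-2.149, 0.011, 1.685]
force: [0.6, 0.5, -0.0]
grip_width: 0.0201
```

{"api": "jog_arm", "payload": {"targets": [[2, [0, 0, -90], 0], [2, [0, 0, -90], 0]]}}

```text
time_s: 8.0
ee_pos: [0.9199, 0.103, 0.3811]
eef_rot: [-2.182, 0.011, 1.685]
force: [0.0, -0.0, -0.9]
grip_width: 0.0202
```

```bash
cat >> h.py <<'E'
from scipy.spatial.transform import Rotation as Ro
O=np.array([.607,-.0425]); A=np.radians(6.45)
def tip(o):
    "front edge of fingertips in box frame (mm), and rotation"
    R=Ro.from_euler('xyz',o['eef_rot']).as_matrix()
    t=o['ee_pos']+R@[0,.019,-.008]
    return loc(t,O,A)*1000,R
def shift(o,goal_mm):
    t,R=tip(o); g=np.array(goal_mm)/1000.
    gw=np.r_[R2(A)@g[:2]+O,g[2]]
    return R.T@(gw-(o['ee_pos']+R@[0,.019,-.008]))*100
E
python3 - <<'E'
from h import *; from station import ctrl
o=ctrl.get_obs(); t,R=tip(o); print(t.round(1),'R\n',R.round(3))
for g in([-125,-7,200],[-125,-7,37]): print(g,shift(o,g).round(1))
print('lane dir in tool',(R.T@np.r_[np.cos(A),np.sin(A),0]).round(3),'up',R[2].round(3))
E
```

```text
[344.7 109.4 370.1] R
 [[-0.114  0.571 -0.813]
 [ 0.993  0.056 -0.1  ]
 [-0.011 -0.819 -0.574]]
[-125, -7, 200] [-11.4 -12.9  48.3]
[-125, -7, 37] [-11.2   0.4  57.7]
lane dir in tool [-0.002  0.574 -0.819] up [-0.011 -0.819 -0.574]
```

{"api": "jog_arm", "payload": {"targets": [[4, [-11.4, -12.9, 48.3], 0], [4, [-11.4, -12.9, 48.3], 0], [4, [-11.4, -12.9, 48.3], 0], [4, [-11.4, -12.9, 48.3], 0], [4, [-11.4, -12.9, 48.3], 0], [4, [-11.4, -12.9, 48.3], 0], [4, [-11.4, -12.9, 48.3], 0], [4, [-11.4, -12.9, 48.3], 0], [4, [-11.4, -12.9, 48.3], 0], [4, [-11.4, -12.9, 48.3], 0]]}}

```text
time_s: 9.0
ee_pos: [0.5609, -0.0309, 0.2472]
eef_rot: [-2.181, 0.012, 1.685]
force: [1.4, -1.1, 0.4]
grip_width: 0.04
```

```bash
cat > st.py <<'E'
from h import *; from station import ctrl,optics; import sys
o=ctrl.get_obs(); t,R=tip(o); print(o['time_s'],t.round(1),o['eef_rot'].round(3),o['qpos'].round(2))
for a in sys.argv[1:]:
    g=eval(a); print(g,shift(o,g).round(2))
E
python3 st.py [-125,-7,120] [-125,-7,37]
```

```text
9.0 [-27.1  16.6 236.3] [-2.181  0.012  1.685] [-0.19  0.03  1.89  0.28  0.65 -2.06]
[-125, -7, 120] [-2.21  3.93 14.71]
[-125, -7, 37] [-2.11 10.73 19.47]
```

{"api": "jog_arm", "payload": {"targets": [[4, [-2.2, 4, 14.7], 0], [4, [-2.2, 4, 14.7], 0], [4, [-2.2, 4, 14.7], 0], [4, [-2.2, 4, 14.7], 0], [4, [-2.2, 4, 14.7], 0], [4, [-2.2, 4, 14.7], 0], [4, [-2.2, 4, 14.7], 0], [4, [-2.2, 4, 14.7], 0]]}}

```text
time_s: 9.8
ee_pos: [0.4696, -0.0639, 0.1323]
eef_rot: [-2.18, 0.013, 1.686]
force: [0.6, -0.7, 0.1]
grip_width: 0.04
```

```bash
python3 st.py [-125,-7,37]
python3 - <<'E'
from station import optics; import cv2
c=optics.camera("side"); cv2.imwrite("pics/s1.png",c["img"][60:340,180:500,::-1])
E
```

```text
9.8 [-121.5   -6.   121.3] [-2.18   0.013  1.686] [-0.34  0.01  2.22  0.64  0.42 -2.55]
[-125, -7, 37] [0.01 6.71 5.11]
```

View pics/s1.png

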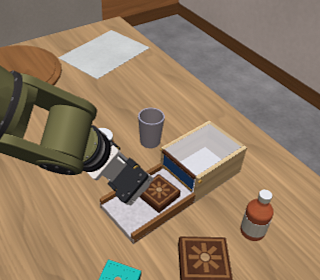

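The side crop shows the lean fingers above the tray just behind the block, with the lane still intact. Joint 6 is at its limit of -2.55, so I'll take the half turn about the finger axis.

{"api": "jog_arm", "payload": {"targets": [[4, [0, 0, 0], 0.15], [4, [0, 0, 0], 0.3], [4, [0, 0, 0], 0.45], [4, [0, 0, 0], 0.6], [4, [0, 0, 0], 0.75], [4, [0, 0, 0], 0.9], [4, [0, 0, 0], 1.05], [4, [0, 0, 0], 1.2], [4, [0, 0, 0], 1.35], [4, [0, 0, 0], 1.49]]}}

```text
time_s: 10.85
ee_pos: [0.4691, -0.064, 0.1317]
eef_rot: [-1.638, -0.605, 0.213]
force: [-0.8, -0.3, 0.2]
grip_width: 0.04
```

{"api": "jog_arm", "payload": {"targets": [[4, [0, 0, 0], 0.15], [4, [0, 0, 0], 0.3], [4, [0, 0, 0], 0.45], [4, [0, 0, 0], 0.6], [4, [0, 0, 0], 0.75], [4, [0, 0, 0], 0.9], [4, [0, 0, 0], 1.05], [4, [0, 0, 0], 1.2], [4, [0, 0, 0], 1.35], [4, [0, 0, 0], 1.49]]}}

```text
time_s: 11.85
ee_pos: [0.4691, -0.064, 0.1317]
eef_rot: [-0.97, -0.101, -1.329]
force: [-0.5, -1.1, -0.1]
grip_width: 0.04
```

{"api": "jog_arm", "payload": {"targets": [[4, [0, 0, 0], 0.15], [4, [0, 0, 0], 0.16]]}}

```text
time_s: 12.05
ee_pos: [0.4691, -0.064, 0.1317]
eef_rot: [-0.962, -0.012, -1.458]
force: [-0.4, 0.4, -0.4]
grip_width: 0.0401
```

```bash
sed -i 's/-\.008\]/.008]/g' h.py; python3 st.py [-120,-7,37]; python3 -c "
from h import *; from station import ctrl
t,R=tip(ctrl.get_obs()); print(R.round(3),(R.T@np.r_[np.cos(A),np.sin(A),0]).round(3))"
```

```text
12.05 [-122.1   -6.   120.7] [-0.962 -0.012 -1.458] [-0.34  0.01  2.22  0.64  0.42  0.59]
[-120, -7, 37] [ 0.01  6.98 -4.61]
[[ 0.113  0.569  0.815]
 [-0.994  0.055  0.099]
 [ 0.012 -0.821  0.572]] [0.    0.572 0.821]
```

{"api": "jog_arm", "payload": {"targets": [[4, [0, 2, -1.3], 0], [4, [0, 4, -2.6], 0], [4, [0, 5.5, -3.6], 0], [4, [0, 7, -4.6], 0], [4, [0, 7, -4.6], 0]]}}

```text
time_s: 12.55
ee_pos: [0.4704, -0.0645, 0.046]
eef_rot: [-0.966, -0.014, -1.453]
force: [0.2, -0.3, 0.1]
grip_width: 0.0399
```

```bash
python3 st.py [-90,-7,37]
python3 - <<'E'
from station import optics; import cv2
c=optics.camera("side"); cv2.imwrite("pics/s2.png",cv2.resize(c["img"][170:310,230:430,::-1],None,fx=4,fy=4))
E
```

```text
12.55 [-120.8   -6.6   34.9] [-0.966 -0.014 -1.453] [-0.34  0.23  2.26  1.23  0.26 -0.04]
[-90, -7, 37] [0.06 1.58 2.65]
```

View pics/s2.png

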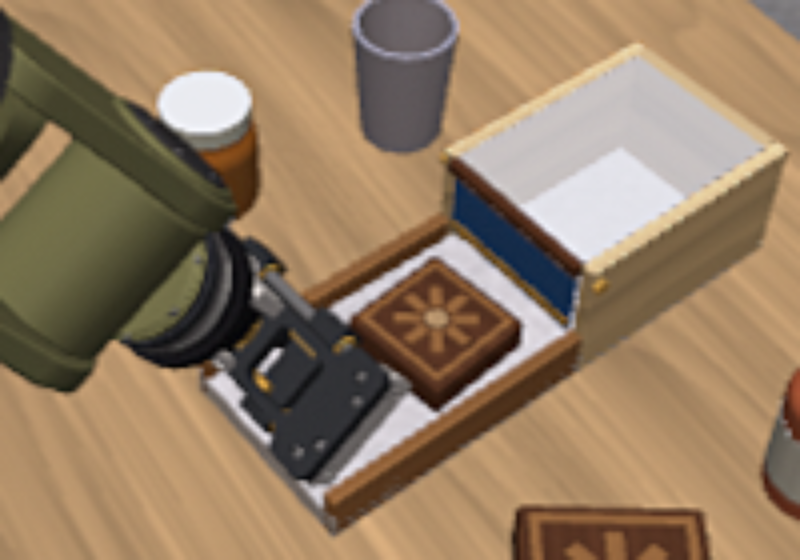

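The side crop shows the fingers low between the rails, just behind the block and clear of the jar. I'll start the steady push.

{"api": "jog_arm", "payload": {"targets": [[4, [0, 0.4, 0.7], 0], [4, [0, 0.8, 1.4], 0], [4, [0, 1.2, 2.0], 0], [4, [0, 1.6, 2.7], 0], [4, [0, 2.1, 3.3], 0], [4, [0, 2.5, 3.9], 0], [4, [0, 2.9, 4.5], 0], [4, [0, 3.3, 5.1], 0], [4, [0, 3.3, 5.1], 0]]}}

```text
time_s: 13.5
ee_pos: [0.5323, -0.0579, 0.0502]
eef_rot: [-0.962, -0.014, -1.455]
force: [-0.3, -0.4, -0.6]
grip_width: 0.0404
```

```bash
python3 st.py [-30,-7,38] [-5,-7,38] [12,-7,38]
python3 - <<'E'
from station import optics; import cv2
c=optics.camera("side"); cv2.imwrite("pics/s3.png",cv2.resize(c["img"][170:310,230:430,::-1],None,fx=4,fy=4))
E
```

```text
13.5 [-58.6  -7.   39.2] [-0.962 -0.014 -1.455] [-0.27  0.32  2.11  1.02  0.25  0.23]
[-30, -7, 38] [0.01 1.73 2.28]
[-5, -7, 38] [0.02 3.16 4.33]
[12, -7, 38] [0.02 4.13 5.72]
```

View pics/s3.png

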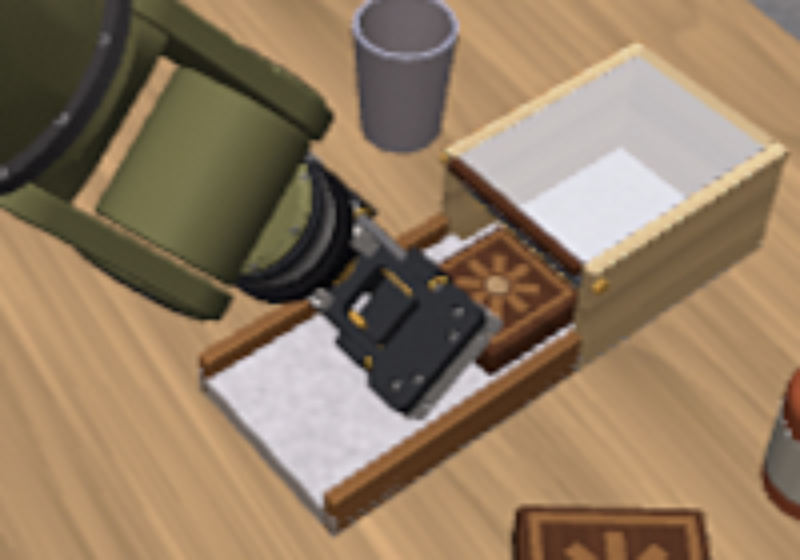

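The block is squared up, its front is under the bar and the flap is open (block centre at (497,285) in the crop). I'll keep pushing.

{"api": "jog_arm", "payload": {"targets": [[4, [0, 0.45, 0.55], 0], [4, [0, 0.9, 1.15], 0], [4, [0, 1.3, 1.7], 0], [4, [0, 1.75, 2.25], 0], [4, [0, 2.2, 2.9], 0], [4, [0, 2.65, 3.55], 0], [4, [0, 3.15, 4.3], 0], [4, [0, 3.15, 4.3], 0]]}}

```text
time_s: 14.35
ee_pos: [0.5852, -0.0518, 0.0485]
eef_rot: [-0.962, -0.013, -1.456]
force: [0.4, -0.0, -1.1]
grip_width: 0.04
```

```bash
python3 st.py [12,-7,36] [14,-7,33]
python3 - <<'E'
from station import optics; import cv2
c=optics.camera("side"); cv2.imwrite("pics/s4.png",cv2.resize(c["img"][170:310,230:430,::-1],None,fx=4,fy=4))
E
```

```text
14.35 [-5.2 -6.9 37.5] [-0.962 -0.013 -1.456] [-0.23  0.41  1.98  0.84  0.25  0.45]
[12, -7, 36] [0.01 1.11 1.33]
[14, -7, 33] [0.01 1.47 1.32]
```

View pics/s4.png

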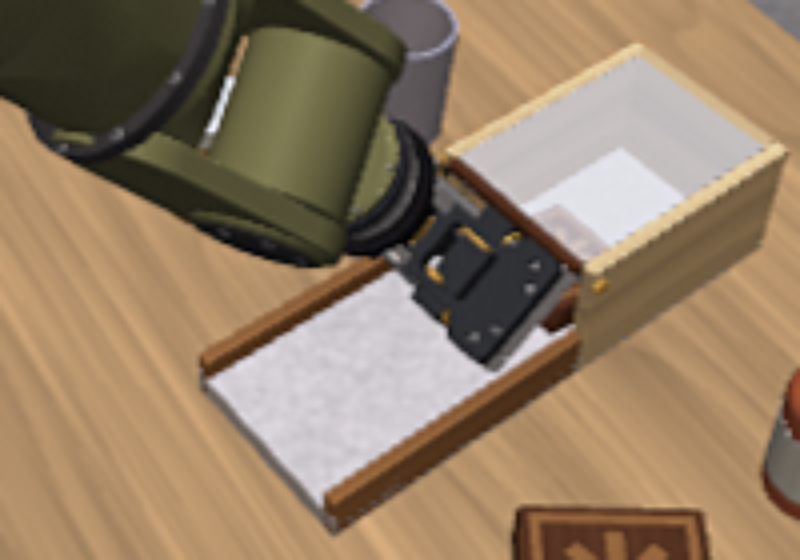

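The block is almost in, seen through the roof with its rear at the lip, and the gripper body is clear of the bar. Next is the last stretch.

{"api": "jog_arm", "payload": {"targets": [[4, [0, 0.3, 0.35], 0], [4, [0, 0.6, 0.7], 0], [4, [0, 0.9, 1.0], 0], [4, [0, 1.25, 1.35], 0], [4, [0, 1.25, 1.35], 0]]}}

```text
time_s: 14.9
ee_pos: [0.603, -0.0498, 0.0458]
eef_rot: [-0.963, -0.013, -1.456]
force: [-0.2, -0.2, -0.8]
grip_width: 0.0399
```

```bash
cat > blk.py <<'E'
from h import *; from station import optics; import sys
c=optics.camera("scene"); cv2.imwrite(f"pics/{sys.argv[1]}.png",cv2.resize(c["img"][170:310,210:370,::-1],None,fx=4,fy=4))
# dark-brown pixels seen through roof: cast rays onto block top plane z=.028
K=c["camera_matrix"];W=np.linalg.inv(c["world_to_cam"]);v,u=np.mgrid[:400,:640]
d=np.stack([(u-K[0,2])/K[0,0],-(v-K[1,2])/K[1,1],-np.ones(u.shape)],-1)@W[:3,:3].T
p=W[:3,3]+d*((.028-W[2,3])/d[...,2])[...,None]; L=loc(p,O,A)
H=cv2.cvtColor(c["img"],cv2.COLOR_RGB2HSV).astype(int)
m=(L[...,0]>.015)&(L[...,0]<.15)&(abs(L[...,1])<.05)&(H[...,1]>50)&(H[...,2]<190)
q=L[m][:,:2]*1000; print(len(q),cv2.minAreaRect(q.astype(np.float32)),np.percentile(q,[3,97],axis=0).round(1) if len(q) else '')
E
python3 st.py [-60,-7,42]; python3 blk.py c5
```

```text
14.9 [12.6 -6.9 34.8] [-0.963 -0.013 -1.456] [-0.22  0.45  1.93  0.79  0.25  0.52]
[-60, -7, 42] [ 0.01 -4.74 -5.55]
129 ((146.21002197265625, -0.6945152282714844), (4.82786226272583, 98.42839050292969), 0.8906465172767639) [[143.2 -46.2]
 [149.3  45.9]]
```

View pics/c5.png

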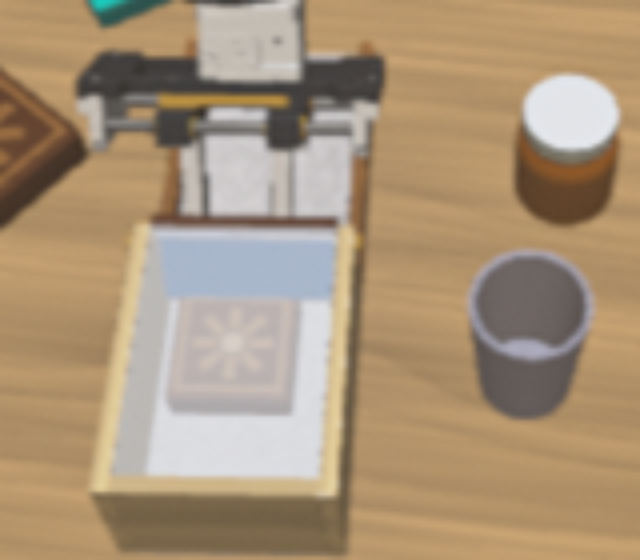

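The scene crop shows the block flat on the box floor at (233,343) with a gap to the flap, and the flap resting on the fingers. Jar and pot are undisturbed. I'll draw the fingers back.

{"api": "jog_arm", "payload": {"targets": [[4, [0, -0.5, -0.6], 0], [4, [0, -1.0, -1.2], 0], [4, [0, -1.6, -1.9], 0], [4, [0, -2.2, -2.6], 0], [4, [0, -2.9, -3.4], 0], [4, [0, -3.6, -4.2], 0], [4, [0, -4.3, -5.0], 0], [4, [0, -5, -5.5], 0], [4, [0, -6, -5.5], 0], [4, [0, -7.5, -5.5], 0]]}}

```text
time_s: 15.95
ee_pos: [0.5141, -0.0595, 0.076]
eef_rot: [-0.964, -0.012, -1.457]
force: [-0.1, 0.3, 0.7]
grip_width: 0.04
```

{"api": "jog_arm", "payload": {"targets": [[4, [0, -2, 0], 0], [4, [0, -4, 0], 0], [4, [0, -4, 0], 0], [4, [0, -4, 0], 0], [4, [0, -4, 0], 0]]}}

```text
time_s: 16.45
ee_pos: [0.4923, -0.0616, 0.1082]
eef_rot: [-0.963, -0.012, -1.456]
force: [1.1, 0.5, 0.9]
grip_width: 0.04
```

```bash
sed -i 's/>50)&(H\[...,2\]<190)/>28)\&(H[...,2]<205)/; s/<.15)&/<.135)\&/' blk.py; python3 st.py; python3 blk.py c6
python3 - <<'E'
from h import *; from station import optics
c=optics.camera("scene"); K=c["camera_matrix"];W=np.linalg.inv(c["world_to_cam"])
u,v=210+233/4,170+343/4
d=np.array([(u-K[0,2])/K[0,0],-(v-K[1,2])/K[1,1],-1])@W[:3,:3].T
p=W[:3,3]+d*(.028-W[2,3])/d[2]; print('rosette box-frame mm',loc(p,O,A)*1000)
s=optics.camera("side"); P=loc(cloud(s),O,A); H=cv2.cvtColor(s["img"],cv2.COLOR_RGB2HSV).astype(int)
m=(H[...,0]>95)&(H[...,0]<125)&(H[...,1]>120)&(abs(P[...,0])<.06)&(abs(P[...,1])<.06)&(P[...,2]>.02)
q=P[m]; print('flap',len(q),'x vs z slope',np.polyfit(q[:,2],q[:,0],1)) 
cv2.imwrite("pics/s6.png",cv2.resize(s["img"][170:310,230:430,::-1],None,fx=3,fy=3))
a=cv2.imread("pics/c6.png"); b=cv2.imread("pics/s6.png"); b=cv2.resize(b,(400,280)); a=cv2.resize(a,(400,350)); b=cv2.copyMakeBorder(b,0,70,0,0,0); cv2.imwrite("pics/f6.png",np.hstack([a,b]))
for n in("scene","side"):
    c=np.load(f"pics/{n}0.npz")
    P=loc(cloud(optics.camera(n)),O,A)
    P0=loc(cloud(c),O,A)
    for t,b,h in(('jar',(-75,188),.085),('pot',(45,177),.095),('bottle',(51,-207),.135)):
        f=lambda P:np.nanmedian(P[(abs(P[...,2]-h)<.006)&(np.hypot(P[...,0]-b[0]/1e3,P[...,1]-b[1]/1e3)<.05)],axis=0)*1000
        print(n,t,f(P0).round(1),f(P).round(1))
E
```

```text
16.45 [-98.7  -6.2  97.2] [-0.963 -0.012 -1.456] [-0.32  0.11  2.18  0.71  0.36  0.53]
2 ((97.01380920410156, -23.0316219329834), (92.32986450195312, 0.0), 144.9395751953125) [[ 61.5 -48. ]
 [132.5   1.9]]
rosette box-frame mm [47.78049648 -6.78704496 28.        ]
flap 283 x vs z slope [-0.02936041  0.00182555]
scene jar [-88.3 197.9  84.8] [-88.5 197.9  84.8]
scene pot [ 51.6 170.7  94.2] [ 51.4 171.1  94.1]
scene bottle [  49.8 -205.8  134.7] [  50.6 -205.7  134.3]
side jar [-90.6 194.7  85.7] [-65.2 197.3  86.5]
side pot [ 54.9 169.7  94.3] [ 54.6 169.8  94.1]
side bottle [  47.8 -208.5  135.6] [  48.2 -208.   135.9]
```

View pics/f6.png

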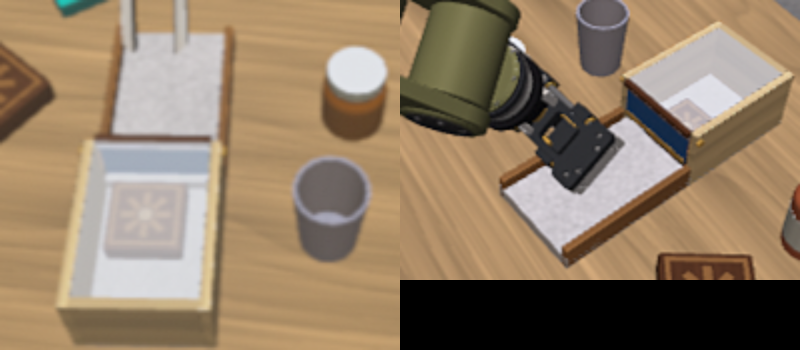

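The final views show the block flat in the box, the flap hanging shut and the fingers clear. The side camera's jar shift comes from the arm partly hiding the jar; the scene view shows it has not moved.

```bash
python3 -c "
from station import ctrl; print(ctrl.hand_in())"
```

```text
the job is handed in; nothing more can be done
None
```

I pushed the block steadily along the tray (commanded at about 0.1 m/s or less), under the flap and over the lip. I then drew the fingers back and handed the job in at about 16.5 s; no verdict is reported.

**Lean:** the moves can't tilt the tool directly. I got the 35° lean by repeatedly commanding poses just past the arm's reach, where it gave up tool angle for distance and kept it. I also gave the fingers a half turn about their own axis, because joint 6 had reached its −2.55 rad limit.

**Last checks:**
- **Block:** it looked flat in the images, with its centre near x 48 mm, y −7 mm in the box frame. That comes from casting a ray through the middle of the rosette. The colour mask meant to confirm it found nothing usable through the clear roof.
- **Flap:** it hangs shut, about 0.03 rad off vertical by the depth fit, which is within measuring error.
- **Jar, pot and bottle:** the scene camera shows them moved by less than 1 mm. The side camera disagreed on the jar by 25 mm, which I put down to the arm partly hiding it.
- **Robot:** the fingers were clear of everything, and the force reading was about 1 N or less.

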